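# Slide the bottle crate home into the bench organiser

## Robot

A 6-joint arm with a two-finger parallel gripper is mounted at the origin on the work surface. World frame = base frame: x ahead of the robot, y to its left, z up, the work surface at z = 0. Lengths are in m, angles in rad, forces in N, time in s.
With the tool pointing down it reaches from about 0.325 to 0.925 m from the base axis. Payload 3.1 kg.
Tool frame: the origin (TCP) lies at the very end of the fingers, on their centre line; the grasp point (between the pads) lies arm.grip_point_offset behind it (arm.grip_point_offset is the distance from the TCP to the grasp point, in m); z points along the fingers, y is the line along which they close (so a half turn about z gives the same grasp; the last joint's range is limited). The gripper opens to 85 mm and grips with 20 to 120 N. Pads are 22 mm wide; open, the fingers measure 114 mm over their backs; the gripper's body (76 mm by 85 mm) begins 54 mm behind the grasp point. The pads swing forward as they close: fully open they stand 13 mm farther back than shut.
Start: joints at [1.108, 0.217, 1.613, -0, 1.311, -0.112], TCP at [0.215, 0.587, 0.231] pointing down, gripper open.
Joint ranges: [-2.75, 2.75], [-0.78, 2.1], [0.31, 2.55], [-1.13, 4.27], [0.13, 2.63], [-2.58, 2.58]. Speed limits (rad/s): [2.79, 2.79, 3.14, 3.14, 3.14, 3.14].

## Interface

Orientations are given as a unit quaternion [x, y, z, w].
In Python, from cell import readout, cams, order, arm gives the robot as it stands.
- The arm moves only by the tool drive_tool, never from a script. Its argument "targets" is a list of rows, each an object with "slide": the shift along the tool's x, y, z scaled (see below), a list of three; "turn": the turn about the tool's z scaled (see below). A call has 1 to 5 rows; each row shifts and turns the commanded pose from where the row before left it, along the tool's axes as they then stand; what a row does not reach is not made up. The controller multiplies each number of a shift by 40 mm and each number of a turn by 0.08 rad. A row lasts 1/10 s, in which the tool goes at most 50 mm and 8.59 degrees, less where a joint would pass 70% of its speed; a pose out of reach is approached as far as the arm can. A call with a number of a shift or a turn outside -1 to 1 is refused whole. A call with a gripper value outside its range is refused whole. "fingers" is the gripper command: -1 is shut, 1 is fully open, values between are in proportion, set as the call begins (left out, the last holds). The fingers move at their own pace and stop on an object; "grip_force" is the grip in N (left out, the last holds). Time passes only in rows, so rows that do not move let the fingers close. It gives the time, the measured TCP pose, the force, the opening and the grip force at its end, in the units of the state.
- readout.observe(): the state, without advancing time (a new reading comes with each control period).
- cams.capture(name): name is "scene" or "top" or "wrist"; returns a dict with "image" (480x640x3 uint8, red, green, blue), "depth" (480x640 float32, m along the optical axis (not along the pixel's ray), 0 where there is no reading), "K" (3x3 intrinsics, pixels), "extrinsics" (4x4, takes a point from camera to world coordinates). Camera axes: x right, y up, looking along -z (the intrinsics and any distortion apply to the point x, -y, -z); pixel columns grow to the right and rows downward; lengths in m; the calibration is good to about 2 mm. A picture is of the moment at which its call begins.
- order.close_job(): hands the job in; it is judged then, once.
The state is a dict: "time_s": time; "q": joint angles; "qd": joint speeds; "joint_torque": joint torques, N m; "ee_pos": TCP position; "orientation": TCP orientation; "ft_force": force on the tool from outside, world axes, zero at the start; "moment": the same for the moment, N m; "opening": finger opening in m; "grasp_force": force on a finger pad.
Only numpy, scipy, OpenCV 4.12 (cv2) and the standard library are available. Lean on these libraries where they do the work, as an engineer would, in place of code of your own. Each camera call takes 0.05 s, during which the arm holds its last target. There are 200 camera calls.

## Task

The blue crate with the two glass bottles has been left out on the bench: slide it back into the empty middle bay of the grey organiser, until its back is fully home and square against the bay's rear wall. It is heavy, narrow and grips the bench, so push it steadily and not fast with the fingertips, low down on the outside of the crate near its feet, so that it slides and does not tip. Do not take hold of the crate or lift it, do not touch the bottles or reach in over the crate, leave everything else where it is, and move clear at the end.

Things in the scene. Friction and masses are not known exactly. Their poses are not given: they have to be found in the camera images.
- crate: Blue plastic bottle crate, loose, 88 mm (x) by 164 mm (y); its four upright walls, 4 mm thick, reach from 4 to 110 mm above the bench; four rubber feet at x = ±24, y = ±66 mm; a black handle arches over the middle (8 mm bar, plane y = 0, to 164 mm). Origin: on the bench under its centre; z up; +x is its back, which enters the bay first, at the start within 12 degrees of the organiser's +x.
- crate_front (a point): Point on the outside of the crate's long wall that faces away from the bay, at its middle, 20 mm above the bench: crate x = -44 mm, y = 0; axes as the crate's. Crate and bottles weigh 0.75 to 1.1 kg, its feet rub on the bench with 0.85 to 1.15, so 6 to 13 N slide it; a push on this wall higher than about 55 mm tips it. The walls are smooth: fingers rub on them with only 0.34 to 0.46.
- organiser: Dark grey bench organiser, fixed; three bays in a row, open in front and above, no floor (things stand on the bench); the middle one is empty. Origin: on the bench in the middle bay; +x to the rear (the robot's left, within 6 degrees), +y towards the robot, z up. The crate is home with its origin at x = +6 mm. A tier behind the rear wall (x = 55 to 170 mm) carries boxes to 182 mm high.
- bay_mouth (a point): Middle of the empty bay's mouth, on the bench: organiser x = -33 mm, y = 0; axes as the organiser's. Here begin the bay's side panels, inner faces at y = -100 and +100 mm (200 mm apart), 5 mm thick, 60 mm high. The crate, home, stands 5 mm out of the mouth. It starts 165 to 200 mm before the organiser's origin and up to 35 mm to either side.
- bay_rear (a point): Middle of the front face of the empty bay's rear wall, 20 mm above the bench: organiser x = +50 mm, y = 0; the wall is 115 mm high and fixed. The crate's back must end against it.
- bottle_a: Clear glass bottle with a blue cap, 70 mm diameter, 143 mm high, loose in the crate's pocket at crate y = +41 mm; its surface is about 9 mm behind the outer faces of the long walls, standing 33 mm above them; a hand that pushes low must lean back to clear the wall. Origin: centre of its underside, 9 mm above the bench; z up.
- bottle_b: Amber glass bottle with an orange cap, same size, in the pocket at crate y = -41 mm. Origin: centre of its underside; z up.
- tip_box: White pipette-tip box with a yellow lid, 82 x 120 x 58 mm, in the organiser's far bay; origin: centre of its underside. Leave alone.
- tube_block: Purple block of small tubes, 78 x 78 x 52 mm, in the organiser's bay nearest the robot; origin: centre of its underside. Leave alone.
- wash_bottle: White wash bottle with an orange cap and bent spout, 64 mm diameter, 220 mm high, spout reaching 53 mm to its +x, on the bench at the far right; origin: centre of its underside. Leave alone.
- tube_rack: Green rack of blue-capped tubes, 90 x 204 x 109 mm, on the bench at the left behind the organiser; origin: centre of its underside. Leave alone.
- dishes: Stack of three reddish-brown culture dishes, 88 mm diameter, 42 mm high, on the bench, far right; origin: centre of its underside. Leave alone.
- timer: White timer, 70 x 62 x 21 mm, lying on the bench near the robot, to the right; origin: centre of its underside. Leave alone.
- pipette: Grey and white pipette lying on the bench at the right; it reaches from x = -118 to +180 mm of its own axes and is 33 mm high; origin: on the bench under its axis. Leave alone.
Things that resemble listed ones, but are neither listed nor needed, are in the scene too. There is more than one size of the crate; the one meant has the size given above.

How it is judged:
By the outcome, as a careful person would: the job done as asked, in the order asked, and still so for the second after the job is handed in, with the robot touching nothing.
It also fails if it takes over 45 s, if anything falls off the work surface, if the arm or the gripper's body presses on something with over 40 N, if the wrist force passes 120 N, or if a joint passes its speed limit or range.

## Working session

There is one attempt and no reset: what is moved stays moved. The work goes in short steps, Python scripts to look and compute and a tool call to move; the robot and the scene stay as the last step left them, time stands still between calls to the robot, and variables do not carry over. Pictures are saved under pics/ and viewed, at most 10 in all, crops included, and the job is handed in when it is done.

Besides the shell and the picture viewer there is one more tool, called after ">>>" by a JSON object that holds its "op" and its "data", one argument or row to a line. drive_tool: Moves the arm, as the interface text tells. Its arguments: {"type":"object","properties":{"targets":{"type":"array"},"fingers":{"type":"number"},"grip_force":{"type":"number"}},"required":["targets"]}

```bash
mkdir -p pics; ls
cat > h.py <<'E'
import numpy as np, cv2
from cell import readout, cams, order, arm
from scipy.spatial.transform import Rotation as R
def cap(n,f=None):
    c=cams.capture(n)
    if f: cv2.imwrite('pics/'+f,c['image'][:,:,::-1])
    return c
def cloud(c):
    d=c['depth'];K=c['K'];v,u=np.mgrid[:480,:640]
    p=np.stack([(u-K[0,2])/K[0,0]*d,-(v-K[1,2])/K[1,1]*d,-d],-1)
    E=c['extrinsics'];w=p@E[:3,:3].T+E[:3,3]; w[d==0]=np.nan
    return w
def st():
    s=readout.observe()
    for k in s: print(k,np.round(s[k],4))
    print(R.from_quat(s['orientation']).as_matrix().round(3))
    return s
E
python3 - <<'E'
from h import *
st(); print(arm.grip_point_offset)
for n in('top','scene'):
    c=cap(n,n+'.png'); np.savez(n,**c); print(n,c['K'],c['extrinsics'].round(3))
E
```

```text
pics
time_s 0.0
q [ 1.1078  0.2178  1.6149  0.      1.3113 -0.1122]
qd [-0.001   0.0006  0.0017 -0.0011 -0.0012 -0.001 ]
joint_torque [-6.00000e-04 -3.96837e+01 -3.03857e+01 -2.00000e-04  9.60000e-03
 -0.00000e+00]
ee_pos [0.2144 0.5862 0.2299]
orientation [ 1.745e-01  9.847e-01 -1.200e-03 -3.000e-04]
ft_force [0.2435 1.7686 0.2444]
moment [-0.0046 -0.0231 -0.0211]
grasp_force 0.0
opening 0.0853
[[-0.939  0.344 -0.001]
 [ 0.344  0.939 -0.002]
 [ 0.    -0.002 -1.   ]]
0.0187
top [[555.04807866   0.         311.23327604]
 [  0.         555.04807866 247.68830572]
 [  0.           0.           1.        ]] [[-0.019  0.98  -0.199  0.248]
 [-1.    -0.017  0.014  0.018]
 [ 0.011  0.199  0.98   1.302]
 [ 0.     0.     0.     1.   ]]
scene [[579.48266481   0.         316.9939844 ]
 [  0.         579.48266481 232.83835554]
 [  0.           0.           1.        ]] [[-0.053 -0.758  0.65   1.504]
 [ 0.998 -0.053  0.02   0.024]
 [ 0.019  0.65   0.76   1.22 ]
 [ 0.     0.     0.     1.   ]]
```

View pics/top.png

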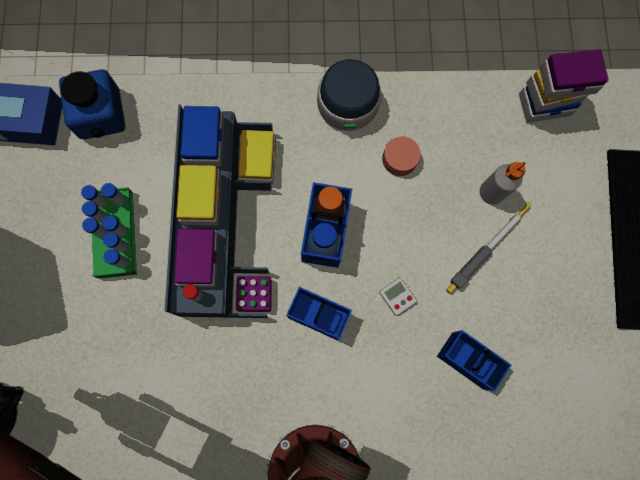

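View pics/scene.png

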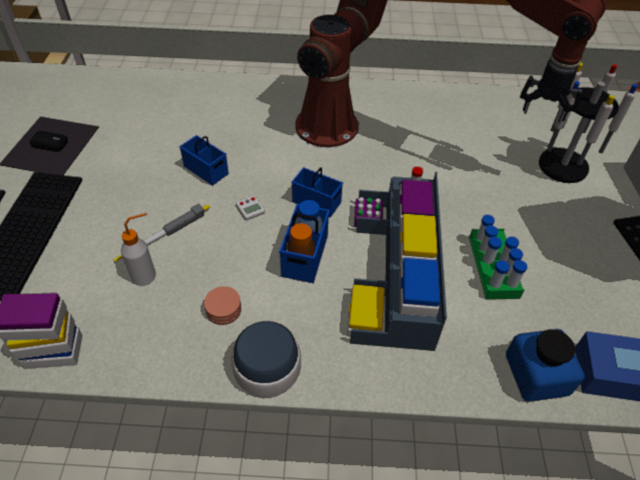

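The top view shows the full crate (two bottles) at about (327,225). The empty middle bay mouth faces it at about (235,220), between the tip box (256,153) and the tube block (254,293). Two smaller empty crates lie at (319,313) and (474,360). Next I fit the crate rim and the organiser from both depth clouds.

Run:
```python
from h import *
P=[]
for n in('top','scene'):
    c=dict(np.load(n+'.npz')); w=cloud(c); im=c['image'].astype(int)
    r,g,b=im[...,0],im[...,1],im[...,2]; x,y,z=w[...,0],w[...,1],w[...,2]
    reg=(x>.2)&(x<.45)&(y>-.15)&(y<.1)
    m=reg&(x>.22)&(b>r+30)&(z>.100)&(z<.118)
    lab,num=None,None
    k,l,s,_=cv2.connectedComponentsWithStats(m.astype(np.uint8),connectivity=8)
    print(n,'rim comps',[(s[i,4],np.nanmean(w[l==i],0).round(3)) for i in range(1,k) if s[i,4]>15])
    q=w[m]; print(' rect',cv2.minAreaRect((q[:,:2]*1000).astype(np.float32)),np.median(q[:,2]))
    # caps
    for nm,mm in(('blue',(b>r+30)&(z>.135)),('orange',(r>b+60)&(z>.135))):
        q=w[reg&mm]; print(' ',nm,len(q),np.median(q,0).round(3) if len(q) else '')
    # organiser: dark grey
    dark=(abs(r-b)<35)&(r<90)&(x>.05)&(x<.7)&(y>.08)&(y<.42)
    for lo,hi in((.052,.066),(.107,.121)):
        m=dark&(z>lo)&(z<hi); k,l,s,_=cv2.connectedComponentsWithStats(m.astype(np.uint8),connectivity=8)
        for i in range(1,k):
            if s[i,4]>25:
                q=w[l==i]; print('  org',lo,s[i,4],np.median(q[:,2]).round(4),q.min(0).round(3),q.max(0).round(3),[np.round(a,1) for a in cv2.minAreaRect((q[:,:2]*1000).astype(np.float32))])
```

```text
top rim comps []
 rect ((0.0, 0.0), (0.0, 0.0), 0.0) nan
  blue 0 
  orange 0 
  org 0.052 113 0.0602 [0.656 0.095 0.052] [0.665 0.177 0.066] [array([660.9, 136. ]), array([81.3,  7.7]), np.float64(87.9)]
  org 0.052 96 0.0602 [0.451 0.101 0.052] [0.466 0.184 0.066] [array([452.8, 142.8]), array([83.3, 15.2]), np.float64(81.8)]
  org 0.052 107 0.0599 [0.349 0.105 0.053] [0.357 0.222 0.066] [array([353.1, 163.9]), array([117. ,   6.6]), np.float64(89.0)]
  org 0.107 1837 0.1186 [0.35  0.175 0.107] [0.7   0.305 0.121] [array([526.9, 239.4]), array([118.2, 349.9]), np.float64(87.8)]
  org 0.107 41 0.1191 [0.535 0.274 0.114] [0.559 0.296 0.121] [array([548.9, 286.9]), array([24.4, 21.8]), np.float64(11.8)]
scene rim comps []
 rect ((369.32391357421875, -28.485448837280273), (1.7720409631729126, 0.0), -175.75576782226562) 0.11052335760746579
  blue 0 
  orange 0 
  org 0.052 69 0.0581 [0.343 0.103 0.052] [0.355 0.182 0.065] [array([349.1, 142.8]), array([79. , 10.7]), np.float64(88.1)]
  org 0.052 113 0.0587 [0.445 0.098 0.052] [0.46  0.18  0.066] [array([452.2, 139.4]), array([81.9, 14.8]), np.float64(89.9)]
  org 0.052 36 0.0603 [0.477 0.175 0.054] [0.598 0.18  0.066] [array([537.2, 177.5]), array([  0.9, 121.4]), np.float64(88.2)]
  org 0.052 113 0.0588 [0.651 0.093 0.052] [0.663 0.172 0.066] [array([656.7, 132.7]), array([79.5, 12.2]), np.float64(89.1)]
  org 0.107 543 0.1183 [0.348 0.172 0.107] [0.699 0.214 0.121] [array([523.6, 189.4]), array([ 29.3, 352.2]), np.float64(86.8)]
  return _methods._mean(a, axis=axis, dtype=dtype,
  ret = ret.dtype.type(ret / rcount)
```

Run:
```python
from h import *
for n in('top','scene'):
    c=dict(np.load(n+'.npz')); w=cloud(c); im=c['image'].astype(int)
    r,g,b=im[...,0],im[...,1],im[...,2]; x,y,z=w[...,0],w[...,1],w[...,2]
    reg=(x>.45)&(x<.68)&(y>-.12)&(y<.085)
    m=reg&(b>r+30)&(z>.103)&(z<.118)
    q=w[m]; rc=cv2.minAreaRect((q[:,:2]*1000).astype(np.float32)); print(n,len(q),'rim',rc,np.median(q[:,2]))
    for nm,mm in(('blue',(b>r+30)&(z>.130)),('orange',(r>b+60)&(z>.130))):
        q=w[reg&mm]; print(' ',nm,len(q),np.median(q,0).round(3),q[:,2].max() if len(q) else '')
    # rear wall top front edge and front face
    dark=(abs(r-b)<35)&(r<90)&(x>.36)&(x<.69)&(y>.15)&(y<.25)
    m=dark&(z>.110)&(z<.122); q=w[m]
    xs=np.arange(.37,.68,.01); e=[]
    for a in xs:
        s=q[abs(q[:,0]-a)<.005]
        if len(s)>2: e.append((a,s[:,1].min()))
    e=np.array(e); pf=np.polyfit(e[:,0],e[:,1],1); print('  edge fit',pf,np.rad2deg(np.arctan(pf[0])),np.polyval(pf,.555),np.std(e[:,1]-np.polyval(pf,e[:,0])))
    m=dark&(z>.07)&(z<.105)&(x>.47)&(x<.64)&(y<.2); q=w[m]
    if len(q)>50: pf=np.polyfit(q[:,0],q[:,1],1); print('  face fit',len(q),np.rad2deg(np.arctan(pf[0])),np.polyval(pf,.555))
    # panels centre lines
    d2=(abs(r-b)<35)&(r<90)&(z>.056)&(z<.064)&(y>.1)&(y<.17)
    for a in(.454,.66):
        q=w[d2&(abs(x-a)<.015)]; pf=np.polyfit(q[:,1],q[:,0],1); print('  panel',len(q),np.rad2deg(np.arctan(pf[0])),np.polyval(pf,.1),np.polyval(pf,.17))
    # obstacles near crate front: everything z>.02 in the approach zone
    m=(x>.35)&(x<.75)&(y>-.25)&(y<-.08)&(z>.01); q=w[m]; print('  obst',len(q), q.min(0) if len(q) else '',q.max(0) if len(q) else '')
    m=(x>.3)&(x<.47)&(y>-.2)&(y<.06)&(z>.01); q=w[m]; print('  obst2',len(q), q.min(0),q.max(0))
```

```text
top 763 rim ((551.6226196289062, -34.69912338256836), (89.96527099609375, 167.37733459472656), 79.57978057861328) 0.11022460860660921
  blue 485 [ 0.509 -0.027  0.152] 0.1623175734961151
  orange 432 [ 0.59  -0.041  0.152] 0.1585070793683263
  edge fit [-0.03489543  0.19960211] -1.9985499978017012 0.18023514733206003 0.0004910073383526622
  face fit 159 -1.9730523728109122 0.18027630818176646
  panel 64 3.291412762930947 0.4534036484837429 0.4574292970105407
  panel 70 3.070741869968515 0.6587919611359657 0.6625471762161219
  obst 1711 [ 0.35019326 -0.24992931  0.010136  ] [ 0.74997348 -0.08003986  0.11629956]
  obst2 1447 [ 0.30053725 -0.19983972  0.01000124] [0.46999202 0.05733562 0.13247136]
scene 447 rim ((547.979736328125, -37.823753356933594), (90.5442886352539, 171.7690887451172), 79.56809997558594) 0.11013129228338814
  blue 319 [ 0.514 -0.03   0.153] 0.17015108231288645
  orange 357 [ 0.595 -0.044  0.152] 0.16101323532617795
  edge fit [-0.03459914  0.19666323] -1.981594095494881 0.17746071331783633 0.0005206835272268072
  face fit 74 -1.8394009115645478 0.1771224195095341
  panel 64 2.1549820587928625 0.45145374540465205 0.4540877948452528
  panel 65 0.5660463422135378 0.6574780035046253 0.6581695820719233
  obst 1335 [ 0.35001291 -0.24984934  0.01002293] [ 0.74992149 -0.08002218  0.11588483]
  obst2 1676 [ 0.30010237 -0.19986348  0.01002293] [0.46991719 0.05435774 0.13258143]
```

Both views agree: the rim is at 0.110 m and measures 90x168 mm. The crate centre is at about (0.550,-0.036) with yaw 79.6°. The organiser yaw is 88.0° with its origin at about (0.556,0.129). The drive can't lean the tool, so I want to push with the back of an open finger. First I check the gripper's profile.

Run:
```python
from h import *
s=readout.observe(); T=R.from_quat(s['orientation']).as_matrix(); p0=np.array(s['ee_pos'])
Q=[]
for n in('scene','top'):
    w=cloud(dict(np.load(n+'.npz'))).reshape(-1,3); w=w[~np.isnan(w[:,0])]
    q=(w-p0)@T; Q.append(q[(abs(q[:,0])<.09)&(abs(q[:,1])<.13)&(q[:,2]>-.20)&(q[:,2]<.03)])
q=np.vstack(Q)
for a in np.arange(-.2,.03,.01):
    b=q[(q[:,2]>=a)&(q[:,2]<a+.01)]
    if len(b)>3: print(round(a*1000),len(b),'x',(b[:,0].min()*1e3).round(),(b[:,0].max()*1e3).round(),'y',(b[:,1].min()*1e3).round(),(b[:,1].max()*1e3).round())
im=cv2.imread('pics/scene.png')[50:140,495:615]; cv2.imwrite('pics/g.png',cv2.resize(im,None,fx=5,fy=5,interpolation=2))
w=cloud(dict(np.load('top.npz')))
for nm,lo,hi in(('dish',(.6,-.26),(.76,-.1)),('timer',(.36,-.25),(.48,-.1)),('small',(.28,-.1),(.46,.07))):
    m=(w[...,0]>lo[0])&(w[...,0]<hi[0])&(w[...,1]>lo[1])&(w[...,1]<hi[1])&(w[...,2]>.012); b=w[m]; print(nm,b.min(0).round(3),b.max(0).round(3))
```

```text
-200 124 x -42.0 1.0 y -39.0 32.0
-190 79 x -36.0 5.0 y -39.0 28.0
-180 163 x -41.0 10.0 y -41.0 32.0
-170 120 x -42.0 7.0 y -41.0 33.0
-160 113 x -41.0 5.0 y -41.0 34.0
-150 116 x -43.0 -1.0 y -41.0 32.0
-140 87 x -44.0 -1.0 y -41.0 33.0
-130 46 x -34.0 5.0 y -70.0 62.0
-120 259 x -26.0 18.0 y -72.0 65.0
-110 274 x -23.0 9.0 y -73.0 66.0
-100 199 x -27.0 83.0 y -74.0 67.0
-90 228 x -23.0 77.0 y -76.0 68.0
-80 220 x -20.0 76.0 y -77.0 129.0
-70 229 x -18.0 65.0 y -77.0 129.0
-60 65 x -15.0 70.0 y -68.0 130.0
-50 69 x -14.0 70.0 y -60.0 129.0
-40 59 x -18.0 71.0 y -59.0 130.0
-30 94 x -19.0 89.0 y -60.0 130.0
-20 167 x -13.0 89.0 y -53.0 130.0
-10 32 x 47.0 74.0 y 38.0 129.0
0 14 x 46.0 77.0 y 39.0 130.0
10 17 x 39.0 77.0 y 38.0 130.0
20 26 x 51.0 77.0 y 39.0 129.0
dish [ 0.688 -0.26   0.012] [ 0.76  -0.18   0.051]
timer [ 0.36  -0.242  0.012] [ 0.433 -0.159  0.031]
small [ 0.294 -0.085  0.012] [0.409 0.057 0.132]
```

View pics/g.png

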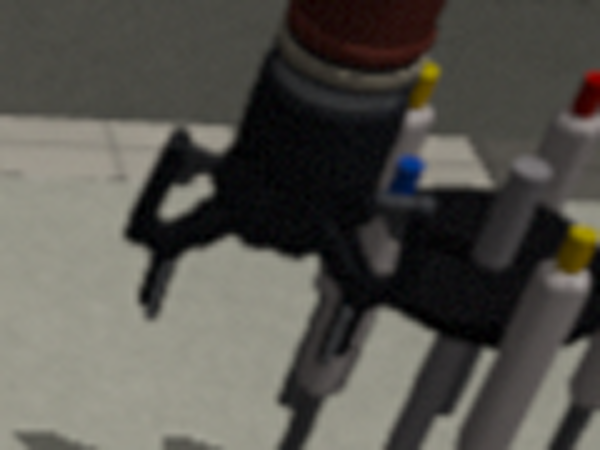

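The picture shows that the knuckles bulge about 15 mm past the finger backs, starting about 50 mm above the tips. A vertical hand would therefore touch the wall too high, so a lean is needed. The drive has no tilt number, so I'll see whether the tool tilts at the edge of its reach, high up and clear of everything. First I go up and align.

>>> {"op": "drive_tool", "data": {
  "targets": [
    {"slide": [0, 0, -1], "turn": -0.8},
    {"slide": [0, 0, -1], "turn": -0.8},
    {"slide": [0, 0, -1], "turn": -0.8},
    {"slide": [0, 0, -1], "turn": -0.8},
    {"slide": [0, 0, -1], "turn": -0.8}
  ]
}}

```text
time_s: 0.6
ee_pos: [0.2145, 0.5866, 0.4322]
orientation: [0.014, 1.0, -0.001, -0.0]
ft_force: [0.2, 0.3, 0.1]
opening: 0.0855
grasp_force: 0.0
```

>>> {"op": "drive_tool", "data": {
  "targets": [
    {"slide": [0.9, 0.6, -0.6], "turn": 0},
    {"slide": [0.9, 0.6, -0.6], "turn": 0},
    {"slide": [0.9, 0.6, -0.6], "turn": 0},
    {"slide": [0.9, 0.6, -0.6], "turn": 0},
    {"slide": [0.9, 0.6, -0.6], "turn": 0}
  ]
}}

```text
time_s: 1.1
ee_pos: [0.0371, 0.713, 0.5516]
orientation: [0.016, 1.0, -0.0, 0.0]
ft_force: [0.3, 0.2, 1.0]
opening: 0.0856
grasp_force: 0.0
```

>>> {"op": "drive_tool", "data": {
  "targets": [
    {"slide": [0, 1, 0], "turn": 0},
    {"slide": [0, 1, 0], "turn": 0},
    {"slide": [0, 1, 0], "turn": 0},
    {"slide": [0, 1, 0], "turn": 0},
    {"slide": [0, 1, 0], "turn": 0}
  ]
}}

```text
time_s: 1.6
ee_pos: [0.0421, 0.8594, 0.5065]
orientation: [0.015, 1.0, 0.016, -0.0]
ft_force: [0.0, -1.1, 0.2]
opening: 0.0854
grasp_force: 0.0
```

```bash
python3 -c "
from h import *
st()"
```

```text
time_s 1.6
q [ 1.4391  0.7881  0.3164  0.0041  2.006  -0.0991]
qd [ 0.0171  0.1177 -0.0775  0.0192 -0.3726  0.0245]
joint_torque [ 3.11000e-02 -5.87171e+01 -2.88532e+01  1.12000e-02  9.47000e-02
 -1.55000e-02]
ee_pos [0.0421 0.8594 0.5065]
orientation [ 0.0154  0.9998  0.0156 -0.    ]
ft_force [ 0.0307 -1.0608  0.2054]
moment [-0.0103  0.0013  0.0309]
grasp_force 0.0
opening 0.0854
[[-1.     0.031  0.   ]
 [ 0.031  0.999  0.031]
 [ 0.001  0.031 -1.   ]]
```

At the reach limit the tool does tilt: its z axis is already leaning 1.8° towards +y. I continue.

>>> {"op": "drive_tool", "data": {
  "targets": [
    {"slide": [0, 1, -1], "turn": 0},
    {"slide": [0, 1, -1], "turn": 0},
    {"slide": [0, 1, -1], "turn": 0},
    {"slide": [0, 1, -1], "turn": 0},
    {"slide": [0, 1, -1], "turn": 0}
  ]
}}

```text
time_s: 2.1
ee_pos: [0.0386, 0.8502, 0.5998]
orientation: [0.015, 0.995, 0.097, 0.003]
ft_force: [-0.7, 0.4, -0.7]
opening: 0.0853
grasp_force: 0.0
```

```bash
python3 -c "
from h import *
st()"
```

```text
time_s 2.1
q [ 1.4372  0.6863  0.3079  0.0175  1.9531 -0.0947]
qd [-0.0058 -0.1752 -0.0008  0.0244 -0.1012  0.0076]
joint_torque [ 4.12000e-02 -5.60461e+01 -3.23640e+01  3.37000e-02 -6.36900e-01
 -4.90000e-03]
ee_pos [0.0386 0.8502 0.5998]
orientation [0.0153 0.9951 0.0973 0.0033]
ft_force [-0.7384  0.3635 -0.7334]
moment [-0.101   0.0375  0.0023]
grasp_force 0.0
opening 0.0853
[[-1.     0.03   0.01 ]
 [ 0.031  0.981  0.193]
 [-0.004  0.194 -0.981]]
```

>>> {"op": "drive_tool", "data": {
  "targets": [
    {"slide": [0, 1, -0.6], "turn": 0},
    {"slide": [0, 1, -0.6], "turn": 0},
    {"slide": [0, 1, -0.6], "turn": 0},
    {"slide": [0, 1, -0.6], "turn": 0},
    {"slide": [0, 1, -0.6], "turn": 0}
  ]
}}

```text
time_s: 2.6
ee_pos: [0.0369, 0.8675, 0.6399]
orientation: [0.015, 0.986, 0.165, 0.005]
ft_force: [0.4, 0.5, 0.5]
opening: 0.0854
grasp_force: 0.0
```

```bash
python3 -c "
from h import *
st()"
```

```text
time_s 2.6
q [ 1.4375  0.6488  0.3079  0.0297  1.8537 -0.0894]
qd [-0.0008 -0.1065  0.0007  0.0234 -0.1815  0.0078]
joint_torque [ 3.18000e-02 -5.56013e+01 -3.03369e+01  7.13000e-02 -1.07610e+00
 -5.40000e-03]
ee_pos [0.0369 0.8675 0.6399]
orientation [0.0152 0.9861 0.1653 0.005 ]
ft_force [0.4023 0.5217 0.4822]
moment [-0.1653  0.0499 -0.0356]
grasp_force 0.0
opening 0.0854
[[-0.999  0.028  0.015]
 [ 0.032  0.945  0.326]
 [-0.005  0.326 -0.945]]
```

>>> {"op": "drive_tool", "data": {
  "targets": [
    {"slide": [0, 1, -0.5], "turn": 0},
    {"slide": [0, 1, -0.5], "turn": 0},
    {"slide": [0, 1, -0.5], "turn": 0},
    {"slide": [0, 1, -0.5], "turn": 0},
    {"slide": [0, 1, -0.5], "turn": 0}
  ]
}}

```text
time_s: 3.1
ee_pos: [0.0351, 0.8783, 0.6892]
orientation: [0.015, 0.972, 0.234, 0.007]
ft_force: [0.3, -0.0, 0.5]
opening: 0.0858
grasp_force: 0.0
```

>>> {"op": "drive_tool", "data": {
  "targets": [
    {"slide": [0, 1, -0.5], "turn": 0},
    {"slide": [0, 1, -0.5], "turn": 0},
    {"slide": [0, 1, -0.5], "turn": 0},
    {"slide": [0, 1, -0.5], "turn": 0},
    {"slide": [0, 1, -0.5], "turn": 0}
  ]
}}

```text
time_s: 3.6
ee_pos: [0.0331, 0.8741, 0.7535]
orientation: [0.015, 0.954, 0.3, 0.008]
ft_force: [0.1, -0.4, -1.0]
opening: 0.0854
grasp_force: 0.0
```

```bash
python3 -c "
from h import *
st()"
```

```text
time_s 3.6
q [ 1.4342  0.5453  0.3089  0.0537  1.6788 -0.0836]
qd [-0.007  -0.1306 -0.001   0.0263 -0.1469  0.004 ]
joint_torque [ 5.66000e-02 -5.07873e+01 -2.89375e+01  1.33100e-01 -2.00940e+00
 -2.10000e-03]
ee_pos [0.0331 0.8741 0.7535]
orientation [0.0145 0.9537 0.3004 0.0084]
ft_force [ 0.0902 -0.3944 -0.9775]
moment [-0.2459 -0.0123  0.0194]
grasp_force 0.0
opening 0.0854
[[-0.999  0.023  0.025]
 [ 0.033  0.819  0.573]
 [-0.007  0.573 -0.819]]
```

The lean is 35° towards azimuth 87.5°, nearly the organiser's +x direction. Now I turn the hand 90° so both open fingertips will face the wall, backing away from the limit a little first.

>>> {"op": "drive_tool", "data": {
  "targets": [
    {"slide": [0, -0.8, 0], "turn": 0},
    {"slide": [0, -0.8, 0], "turn": 0},
    {"slide": [0, -0.8, 0], "turn": 0.2},
    {"slide": [0, -0.8, 0], "turn": 0.6},
    {"slide": [0, -0.5, 0], "turn": 0.8}
  ]
}}

```text
time_s: 4.1
ee_pos: [0.0278, 0.7528, 0.669]
orientation: [0.077, 0.951, 0.299, -0.011]
ft_force: [0.4, 0.9, 0.5]
opening: 0.0852
grasp_force: 0.0
```

>>> {"op": "drive_tool", "data": {
  "targets": [
    {"slide": [0, 0, 0], "turn": 1},
    {"slide": [0, 0, 0], "turn": 1},
    {"slide": [0, 0, 0], "turn": 1},
    {"slide": [0, 0, 0], "turn": 1},
    {"slide": [0, 0, 0], "turn": 1}
  ]
}}

```text
time_s: 4.6
ee_pos: [0.028, 0.7548, 0.6704]
orientation: [0.264, 0.916, 0.292, -0.071]
ft_force: [-0.7, 0.2, 0.1]
opening: 0.0852
grasp_force: 0.0
```

>>> {"op": "drive_tool", "data": {
  "targets": [
    {"slide": [0, 0, 0], "turn": 1},
    {"slide": [0, 0, 0], "turn": 1},
    {"slide": [0, 0, 0], "turn": 1},
    {"slide": [0, 0, 0], "turn": 1},
    {"slide": [0, 0, 0], "turn": 1}
  ]
}}

```text
time_s: 5.1
ee_pos: [0.028, 0.7548, 0.6703]
orientation: [0.441, 0.846, 0.272, -0.127]
ft_force: [0.1, -0.4, 0.2]
opening: 0.0856
grasp_force: 0.0
```

>>> {"op": "drive_tool", "data": {
  "targets": [
    {"slide": [0, 0, 0], "turn": 1},
    {"slide": [0, 0, 0], "turn": 1},
    {"slide": [0, 0, 0], "turn": 1},
    {"slide": [0, 0, 0], "turn": 1},
    {"slide": [0, 0, 0], "turn": 1}
  ]
}}

```text
time_s: 5.6
ee_pos: [0.028, 0.7548, 0.6703]
orientation: [0.6, 0.741, 0.241, -0.179]
ft_force: [-0.1, 0.2, 0.2]
opening: 0.0855
grasp_force: 0.0
```

```bash
cat >> h.py <<'E'
def go(p,turn=0.):
    "rows/units for a straight world shift to p at the present attitude"
    s=readout.observe(); T=R.from_quat(s['orientation']).as_matrix()
    d=T.T@(np.array(p)-s['ee_pos'])/.04; print('units',d.round(2),'rows>=',np.abs(d).max().round(1),'norm',(np.linalg.norm(d)*40).round(1))
E
python3 -c "
from h import *
st(); go([.40,.15,.5])"
```

```text
time_s 5.6
q [1.4148 0.0948 1.0528 0.0655 1.3876 1.214 ]
qd [ 1.80e-03  5.00e-04  7.00e-04  3.00e-04 -1.50e-03  7.92e-01]
joint_torque [-1.00000e-03 -3.72133e+01 -3.31332e+01  2.16500e-01 -2.10000e+00
 -5.26900e-01]
ee_pos [0.028  0.7548 0.6703]
orientation [ 0.6004  0.7412  0.2412 -0.1787]
ft_force [-0.1108  0.1861  0.2092]
moment [-0.2721  0.0195 -0.0151]
grasp_force 0.0
opening 0.0855
[[-0.215  0.976  0.025]
 [ 0.804  0.163  0.572]
 [ 0.555  0.143 -0.82 ]]
units [-16.52   6.01  -4.93] rows>= 16.5 norm 730.2
```

>>> {"op": "drive_tool", "data": {
  "targets": [
    {"slide": [0, 0, 0], "turn": 1},
    {"slide": [0, 0, 0], "turn": 1},
    {"slide": [0, 0, 0], "turn": 1},
    {"slide": [0, 0, 0], "turn": 0.15},
    {"slide": [0, 0, 0], "turn": 0}
  ]
}}

```text
time_s: 6.1
ee_pos: [0.028, 0.7549, 0.67]
orientation: [0.687, 0.662, 0.217, -0.207]
ft_force: [0.5, -0.3, 0.5]
opening: 0.0856
grasp_force: 0.0
```

```bash
python3 -c "
from h import *
st(); go([.40,.15,.5])"
```

```text
time_s 6.1
q [1.4149 0.0952 1.0527 0.0654 1.3878 1.4614]
qd [ 0.0007  0.0032 -0.0005 -0.0019  0.001  -0.0052]
joint_torque [-2.30000e-03 -3.72155e+01 -3.31201e+01  2.16700e-01 -2.10020e+00
  5.65000e-02]
ee_pos [0.028  0.7549 0.67  ]
orientation [ 0.6874  0.6615  0.2171 -0.2069]
ft_force [ 0.5412 -0.35    0.5306]
moment [-0.2969  0.0506 -0.0052]
grasp_force 0.0
opening 0.0856
[[ 0.031  0.999  0.025]
 [ 0.82  -0.039  0.572]
 [ 0.572  0.003 -0.82 ]]
units [-14.54   9.87  -4.93] rows>= 14.5 norm 730.2
```

>>> {"op": "drive_tool", "data": {
  "targets": [
    {"slide": [-0.97, 0.66, -0.33], "turn": 0},
    {"slide": [-0.97, 0.66, -0.33], "turn": 0},
    {"slide": [-0.97, 0.66, -0.33], "turn": 0},
    {"slide": [-0.97, 0.66, -0.33], "turn": 0},
    {"slide": [-0.97, 0.66, -0.33], "turn": 0}
  ]
}}

```text
time_s: 6.6
ee_pos: [0.1524, 0.5513, 0.6129]
orientation: [0.687, 0.662, 0.217, -0.207]
ft_force: [1.1, -1.4, 0.1]
opening: 0.0851
grasp_force: 0.0
```

>>> {"op": "drive_tool", "data": {
  "targets": [
    {"slide": [-0.97, 0.66, -0.33], "turn": 0},
    {"slide": [-0.97, 0.66, -0.33], "turn": 0},
    {"slide": [-0.97, 0.66, -0.33], "turn": 0},
    {"slide": [-0.97, 0.66, -0.33], "turn": 0},
    {"slide": [-0.97, 0.66, -0.33], "turn": 0}
  ]
}}

```text
time_s: 7.1
ee_pos: [0.2763, 0.3493, 0.5568]
orientation: [0.687, 0.662, 0.218, -0.206]
ft_force: [0.6, 0.4, 0.0]
opening: 0.0854
grasp_force: 0.0
```

>>> {"op": "drive_tool", "data": {
  "targets": [
    {"slide": [-0.97, 0.66, -0.33], "turn": 0},
    {"slide": [-0.97, 0.66, -0.33], "turn": 0},
    {"slide": [-0.97, 0.66, -0.33], "turn": 0},
    {"slide": [-0.97, 0.66, -0.33], "turn": 0},
    {"slide": [-0.97, 0.66, -0.33], "turn": 0}
  ]
}}

```text
time_s: 7.6
ee_pos: [0.401, 0.1468, 0.5003]
orientation: [0.688, 0.661, 0.218, -0.205]
ft_force: [0.6, 0.3, 0.6]
opening: 0.0852
grasp_force: 0.0
```

```bash
python3 -c "
from h import *
st(); go([.53,-.22,.3])"
```

```text
time_s 7.6
q [-0.2474 -0.3898  1.7878  0.6172  1.8258 -0.0731]
qd [-0.9163  0.5919 -0.1948 -0.0621  0.198  -0.9855]
joint_torque [  2.8064 -18.7843 -31.1494   1.9144   0.2355   0.6298]
ee_pos [0.401  0.1468 0.5003]
orientation [ 0.6877  0.6614  0.2178 -0.2054]
ft_force [0.5814 0.3348 0.5565]
moment [-0.243   0.0166 -0.0457]
grasp_force 0.0
opening 0.0852
[[ 0.03   0.999  0.028]
 [ 0.82  -0.041  0.571]
 [ 0.571  0.005 -0.821]]
units [-10.28   3.57  -1.03] rows>= 10.3 norm 437.4
```

```bash
python3 -c "
from h import *
s=readout.observe(); T=R.from_quat(s['orientation']).as_matrix()
P=np.array([s['ee_pos'],[.40,-.20,.40],[.53,-.25,.20],[.535,-.16,.06]])
for a in np.diff(P,axis=0): print((T.T@a/.04).round(2), np.linalg.norm(a))"
```

```text
[-8.54  0.31 -2.89] 0.3610026866671222
[-3.78  3.27  3.48] 0.24372115213907883
[-0.15  0.01  4.16] 0.16650825805346714
```

>>> {"op": "drive_tool", "data": {
  "targets": [
    {"slide": [-0.85, 0.03, -0.29], "turn": 0},
    {"slide": [-0.85, 0.03, -0.29], "turn": 0},
    {"slide": [-0.85, 0.03, -0.29], "turn": 0},
    {"slide": [-0.85, 0.03, -0.29], "turn": 0},
    {"slide": [-0.85, 0.03, -0.29], "turn": 0}
  ]
}}

```text
time_s: 8.1
ee_pos: [0.3993, -0.0255, 0.4505]
orientation: [0.688, 0.662, 0.217, -0.206]
ft_force: [0.4, 0.0, 0.5]
opening: 0.0856
grasp_force: 0.0
```

>>> {"op": "drive_tool", "data": {
  "targets": [
    {"slide": [-0.85, 0.03, -0.29], "turn": 0},
    {"slide": [-0.85, 0.03, -0.29], "turn": 0},
    {"slide": [-0.85, 0.03, -0.29], "turn": 0},
    {"slide": [-0.85, 0.03, -0.29], "turn": 0},
    {"slide": [-0.85, 0.03, -0.29], "turn": 0}
  ]
}}

```text
time_s: 8.6
ee_pos: [0.3985, -0.1983, 0.4009]
orientation: [0.688, 0.662, 0.217, -0.206]
ft_force: [0.2, -0.1, 0.4]
opening: 0.0855
grasp_force: 0.0
```

>>> {"op": "drive_tool", "data": {
  "targets": [
    {"slide": [-0.76, 0.65, 0.7], "turn": 0},
    {"slide": [-0.76, 0.65, 0.7], "turn": 0},
    {"slide": [-0.76, 0.65, 0.7], "turn": 0},
    {"slide": [-0.76, 0.65, 0.7], "turn": 0},
    {"slide": [-0.76, 0.65, 0.7], "turn": 0}
  ]
}}

```text
time_s: 9.1
ee_pos: [0.5283, -0.2473, 0.1981]
orientation: [0.688, 0.662, 0.217, -0.206]
ft_force: [0.0, -0.8, 0.3]
opening: 0.0859
grasp_force: 0.0
```

```bash
python3 -c "
from h import *
s=st(); go([.537,-.16,.06])
cap('scene','s2.png')"
```

```text
time_s 9.1
q [-0.7847  0.3882  1.5686  0.4354  1.6176 -0.8227]
qd [ 0.1724  0.9292 -0.4167  0.0574 -0.5439 -0.0709]
joint_torque [-5.80000e-02 -4.63568e+01 -2.49533e+01  1.35920e+00  1.93730e+00
  4.54000e-02]
ee_pos [ 0.5283 -0.2473  0.1981]
orientation [ 0.6876  0.6617  0.2167 -0.2057]
ft_force [ 0.0264 -0.8347  0.342 ]
moment [-0.3008  0.0312  0.0068]
grasp_force 0.0
opening 0.0859
[[ 0.03   0.999  0.026]
 [ 0.821 -0.04   0.57 ]
 [ 0.57   0.004 -0.821]]
units [-0.17  0.12  4.09] rows>= 4.1 norm 163.6
```

View pics/s2.png

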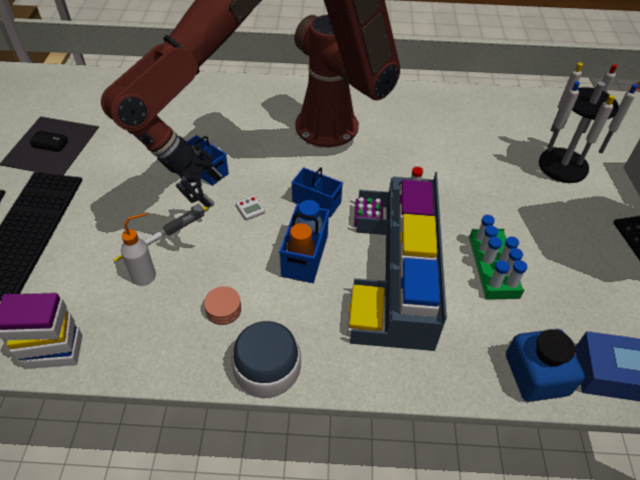

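The hand is leaning back, right of the crate at pixel (195,195), and the path to the crate front is free apart from the timer. I check the clearance to the wash bottle and pipette against where the wrist will be.

```bash
python3 -c "
from h import *
w=cloud(dict(np.load('top.npz')))
def f(n,lo,hi,zmin):
    m=(w[...,0]>lo[0])&(w[...,0]<hi[0])&(w[...,1]>lo[1])&(w[...,1]<hi[1])&(w[...,2]>zmin); b=w[m]; print(n,b.min(0).round(3),b.max(0).round(3))
f('wash',(.5,-.5),(.8,-.3),.06); f('pip',(.35,-.5),(.65,-.25),.012); f('crate2',(.2,-.45),(.42,-.25),.03)
c=cap('top'); w=cloud(c); np.savez('t2',**c)
s=readout.observe();T=R.from_quat(s['orientation']).as_matrix(); q=(w.reshape(-1,3)-s['ee_pos'])@T; q=q[~np.isnan(q[:,0])]; q=q[(abs(q[:,1])<.08)&(abs(q[:,0])<.12)]
W=w.reshape(-1,3)
for a in np.arange(-.4,.02,.03):
    b=q[(q[:,2]>=a)&(q[:,2]<a+.03)]
    if len(b)>5: print(round(a,2),len(b),b.min(0).round(3)[:2],b.max(0).round(3)[:2])
"
```

```text
wash [ 0.612 -0.472  0.06 ] [ 0.673 -0.401  0.225]
pip [ 0.398 -0.499  0.012] [ 0.65  -0.313  0.225]
crate2 [ 0.2   -0.427  0.03 ] [ 0.42  -0.284  0.132]
-0.37 763 [-0.047 -0.079] [0.1   0.055]
-0.34 2531 [-0.049 -0.08 ] [0.12  0.068]
-0.31 1196 [-0.007 -0.08 ] [0.12  0.069]
-0.28 361 [-0.02  -0.053] [0.12  0.061]
-0.25 26 [0.006 0.021] [0.028 0.051]
-0.22 238 [ 0.005 -0.009] [0.037 0.039]
-0.19 470 [ 0.003 -0.033] [0.04  0.041]
-0.16 551 [-0.013 -0.034] [0.039 0.039]
-0.13 682 [-0.014 -0.066] [0.037 0.075]
-0.1 718 [-0.019 -0.069] [0.022 0.079]
-0.07 384 [-0.014 -0.069] [0.014 0.079]
-0.04 164 [-0.013 -0.051] [0.012 0.062]
```

>>> {"op": "drive_tool", "data": {
  "targets": [
    {"slide": [-0.03, 0.03, 0.82], "turn": 0},
    {"slide": [-0.03, 0.03, 0.82], "turn": 0},
    {"slide": [-0.03, 0.03, 0.82], "turn": 0},
    {"slide": [-0.03, 0.03, 0.82], "turn": 0},
    {"slide": [-0.03, 0.03, 0.82], "turn": 0}
  ]
}}

```text
time_s: 9.7
ee_pos: [0.5378, -0.1583, 0.0627]
orientation: [0.688, 0.662, 0.217, -0.205]
ft_force: [0.8, 0.1, 0.1]
opening: 0.0856
grasp_force: 0.0
```

```bash
python3 -c "
from h import *
s=st(); go([.543,-.125,.012])"
```

```text
time_s 9.7
q [-0.6718  0.4838  1.7304  0.4946  1.3418 -0.8511]
qd [ 0.2401  0.2869  0.2333  0.1564 -0.5537 -0.0713]
joint_torque [ -1.0256 -44.0181 -22.7396   1.2178   2.0041   0.0505]
ee_pos [ 0.5378 -0.1583  0.0627]
orientation [ 0.6875  0.662   0.217  -0.2048]
ft_force [0.7955 0.1302 0.0745]
moment [-0.2544  0.0138 -0.0207]
grasp_force 0.0
opening 0.0856
[[ 0.029  0.999  0.027]
 [ 0.821 -0.04   0.569]
 [ 0.57   0.006 -0.822]]
units [-0.03  0.09  1.52] rows>= 1.5 norm 60.9
```

>>> {"op": "drive_tool", "data": {
  "targets": [
    {"slide": [0, 0.05, 0.4], "turn": 0},
    {"slide": [0, 0.05, 0.4], "turn": 0},
    {"slide": [0, 0.05, 0.35], "turn": 0},
    {"slide": [0, 0.05, 0.3], "turn": 0},
    {"slide": [0, 0, 0], "turn": 0}
  ]
}}

```text
time_s: 10.2
ee_pos: [0.546, -0.1244, 0.0132]
orientation: [0.688, 0.661, 0.216, -0.208]
ft_force: [-0.9, 0.2, 0.1]
opening: 0.0852
grasp_force: 0.0
```

Run:
```python
from h import *
s=readout.observe(); print(np.round(s['ee_pos'],4),np.round(s['ft_force'],2)); T=R.from_quat(s['orientation']).as_matrix()
c=cap('scene'); w=cloud(c); W=w.reshape(-1,3); rgb=c['image'].reshape(-1,3).astype(int)
q=(W-s['ee_pos'])@T; m=(abs(q[:,1])<.075)&(abs(q[:,0])<.03)&(q[:,2]>-.08)&(q[:,2]<.03)&(rgb.max(1)<70)&(W[:,2]>.004)
for sg in(-1,1):
    b=W[m&(q[:,1]*sg>.03)]; print(sg,len(b),b.min(0).round(4),b.max(0).round(4))
im=c['image'][190:300,200:340,::-1]; cv2.imwrite('pics/a.png',cv2.resize(im,None,fx=5,fy=5,interpolation=2))
for v in((0,1,0),(.035,.999,0),(0,0,1),(1,0,0)): print(v,(T.T@np.array(v)).round(3))
```

```text
[ 0.546  -0.1244  0.0132] [-0.92  0.24  0.05]
-1 160 [ 0.4698 -0.1769  0.0178] [ 0.5136 -0.1271  0.0843]
1 160 [ 0.5752 -0.1825  0.0265] [ 0.6189 -0.1331  0.0879]
(0, 1, 0) [ 0.82  -0.039  0.572]
(0.035, 0.999, 0) [ 0.82  -0.004  0.572]
(0, 0, 1) [ 0.572  0.001 -0.82 ]
(1, 0, 0) [0.032 0.999 0.023]
```

View pics/a.png

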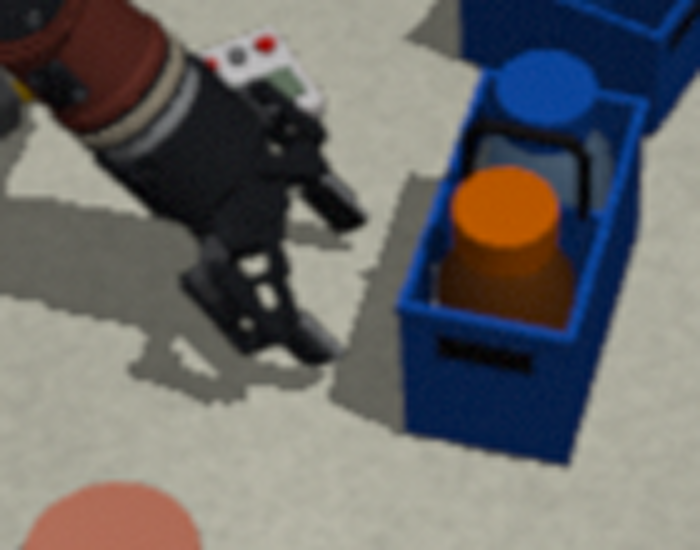

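The picture shows both open fingertips low in front of the long wall, with no contact and the hand leaning well clear of the bottles. I lower 6 mm and approach, then push at 40 mm/s. The far finger touches first, which turns the crate square.

>>> {"op": "drive_tool", "data": {
  "targets": [
    {"slide": [-0.086, 0, 0.123], "turn": 0},
    {"slide": [0.123, 0, 0.086], "turn": 0},
    {"slide": [0.123, 0, 0.086], "turn": 0},
    {"slide": [0.123, 0, 0.086], "turn": 0},
    {"slide": [0.123, 0, 0.086], "turn": 0}
  ]
}}

```text
time_s: 10.75
ee_pos: [0.5474, -0.1008, 0.0082]
orientation: [0.688, 0.661, 0.217, -0.207]
ft_force: [-0.0, -0.3, -0.3]
opening: 0.0852
grasp_force: 0.0
```

>>> {"op": "drive_tool", "data": {
  "targets": [
    {"slide": [0.082, 0, 0.057], "turn": 0},
    {"slide": [0.082, 0, 0.057], "turn": 0},
    {"slide": [0.082, 0, 0.057], "turn": 0},
    {"slide": [0.082, 0, 0.057], "turn": 0},
    {"slide": [0.082, 0, 0.057], "turn": 0}
  ]
}}

```text
time_s: 11.25
ee_pos: [0.5492, -0.0832, 0.008]
orientation: [0.689, 0.661, 0.216, -0.204]
ft_force: [0.4, -5.6, -0.5]
opening: 0.0855
grasp_force: 2.5
```

>>> {"op": "drive_tool", "data": {
  "targets": [
    {"slide": [0.082, 0, 0.057], "turn": 0},
    {"slide": [0.082, 0, 0.057], "turn": 0},
    {"slide": [0.082, 0, 0.057], "turn": 0},
    {"slide": [0.082, 0, 0.057], "turn": 0},
    {"slide": [0.082, 0, 0.057], "turn": 0}
  ]
}}

```text
time_s: 11.75
ee_pos: [0.5507, -0.0633, 0.0081]
orientation: [0.689, 0.661, 0.217, -0.204]
ft_force: [1.3, -5.1, -1.9]
opening: 0.0856
grasp_force: 2.3
```

```bash
cat >> h.py <<'E'
def crate(n,f=None):
    c=cap(n,f); w=cloud(c); im=c['image'].astype(int); r,b=im[...,0],im[...,2]; x,y,z=w[...,0],w[...,1],w[...,2]
    m=(x>.45)&(x<.655)&(y>-.12)&(y<.172)&(b>r+30)&(z>.103)&(z<.118)
    k,l,s,_=cv2.connectedComponentsWithStats(cv2.dilate(m.astype(np.uint8),np.ones((5,5))))
    i=1+np.argmax(s[1:,4]); q=w[m&(l==i)]
    rc=cv2.minAreaRect((q[:,:2]*1000).astype(np.float32)); print(n,len(q),np.round(rc[0],1),np.round(rc[1],1),round(rc[2],2),'z',np.round([q[:,2].min(),np.median(q[:,2]),q[:,2].max()],4))
E
python3 - <<'E'
from h import *
st(); crate('top'); crate('scene')
E
```

```text
time_s 11.75
q [-0.5295  0.5212  1.8127  0.5764  1.1814 -0.8142]
qd [ 0.0611 -0.0235  0.0357  0.0292 -0.0345  0.0308]
joint_torque [  2.3953 -40.9837 -17.8363   1.5939   2.9347  -0.2514]
ee_pos [ 0.5507 -0.0633  0.0081]
orientation [ 0.6889  0.661   0.2166 -0.204 ]
ft_force [ 1.3382 -5.1155 -1.8966]
moment [-1.0071 -0.1424 -0.3772]
grasp_force 2.256
opening 0.0856
[[ 0.032  0.999  0.029]
 [ 0.822 -0.043  0.567]
 [ 0.568  0.005 -0.823]]
top 780 [548.4 -17.9] [ 89.9 167.3] 86.26 z [0.103  0.1102 0.118 ]
scene 430 [544.6 -20.4] [ 90.4 173. ] 86.41 z [0.103  0.1104 0.118 ]
```

The crate has turned to 86.3° and slides upright (rim still 0.110 m), about 4 mm off the bay axis. I push on.

>>> {"op": "drive_tool", "data": {
  "targets": [
    {"slide": [0.082, 0, 0.057], "turn": 0},
    {"slide": [0.082, 0, 0.057], "turn": 0},
    {"slide": [0.082, 0, 0.057], "turn": 0},
    {"slide": [0.082, 0, 0.057], "turn": 0},
    {"slide": [0.082, 0, 0.057], "turn": 0}
  ]
}}

```text
time_s: 12.35
ee_pos: [0.5505, -0.0436, 0.0082]
orientation: [0.688, 0.662, 0.216, -0.205]
ft_force: [-0.1, -7.5, 0.4]
opening: 0.0854
grasp_force: 3.9
```

>>> {"op": "drive_tool", "data": {
  "targets": [
    {"slide": [0.082, 0, 0.057], "turn": 0},
    {"slide": [0.082, 0, 0.057], "turn": 0},
    {"slide": [0.082, 0, 0.057], "turn": 0},
    {"slide": [0.082, 0, 0.057], "turn": 0},
    {"slide": [0.082, 0, 0.057], "turn": 0}
  ]
}}

```text
time_s: 12.85
ee_pos: [0.5512, -0.0236, 0.0082]
orientation: [0.688, 0.662, 0.216, -0.205]
ft_force: [-0.3, -7.9, 0.6]
opening: 0.0856
grasp_force: 3.9
```

Run:
```python
from h import *
st(); crate('top'); crate('scene')
```

```text
time_s 12.85
q [-0.4683  0.5008  1.8455  0.604   1.1485 -0.783 ]
qd [ 0.0637 -0.0177  0.0294  0.0329 -0.034   0.0333]
joint_torque [ 4.00050e+00 -3.90375e+01 -1.74051e+01  2.44910e+00  2.63890e+00
  3.05000e-02]
ee_pos [ 0.5512 -0.0236  0.0082]
orientation [ 0.688   0.662   0.2159 -0.2047]
ft_force [-0.266  -7.9449  0.602 ]
moment [-1.1535  0.0414  0.1176]
grasp_force 3.9127
opening 0.0856
[[ 0.03   0.999  0.026]
 [ 0.822 -0.04   0.567]
 [ 0.568  0.004 -0.823]]
top 766 [548.8  20.5] [ 89.8 167.9] 87.65 z [0.103  0.1101 0.1178]
scene 419 [544.7  18.1] [ 90.1 172. ] 87.72 z [0.103  0.1103 0.1176]
```

The crate is now flush with both fingers and square (87.7°). About 115 mm remain: 100 mm at the same pace, then the last part slowly.

>>> {"op": "drive_tool", "data": {
  "targets": [
    {"slide": [0.082, 0, 0.057], "turn": 0},
    {"slide": [0.082, 0, 0.057], "turn": 0},
    {"slide": [0.082, 0, 0.057], "turn": 0},
    {"slide": [0.082, 0, 0.057], "turn": 0},
    {"slide": [0.082, 0, 0.057], "turn": 0}
  ]
}}

```text
time_s: 13.45
ee_pos: [0.5521, -0.0036, 0.0082]
orientation: [0.688, 0.662, 0.216, -0.205]
ft_force: [0.0, -8.3, 0.9]
opening: 0.0856
grasp_force: 3.9
```

>>> {"op": "drive_tool", "data": {
  "targets": [
    {"slide": [0.082, 0, 0.057], "turn": 0},
    {"slide": [0.082, 0, 0.057], "turn": 0},
    {"slide": [0.082, 0, 0.057], "turn": 0},
    {"slide": [0.082, 0, 0.057], "turn": 0},
    {"slide": [0.082, 0, 0.057], "turn": 0}
  ]
}}

```text
time_s: 13.95
ee_pos: [0.5528, 0.0164, 0.0082]
orientation: [0.688, 0.662, 0.216, -0.205]
ft_force: [-0.6, -8.1, 1.0]
opening: 0.0853
grasp_force: 4.0
```

>>> {"op": "drive_tool", "data": {
  "targets": [
    {"slide": [0.082, 0, 0.057], "turn": 0},
    {"slide": [0.082, 0, 0.057], "turn": 0},
    {"slide": [0.082, 0, 0.057], "turn": 0},
    {"slide": [0.082, 0, 0.057], "turn": 0},
    {"slide": [0.082, 0, 0.057], "turn": 0}
  ]
}}

```text
time_s: 14.45
ee_pos: [0.5536, 0.0364, 0.0082]
orientation: [0.688, 0.662, 0.216, -0.205]
ft_force: [0.4, -7.8, 1.5]
opening: 0.0856
grasp_force: 4.0
```

Run:
```python
from h import *
st(); crate('top'); crate('scene')
```

```text
time_s 14.45
q [-0.3698  0.478   1.8824  0.6505  1.0965 -0.7295]
qd [ 0.0679 -0.0112  0.0204  0.0305 -0.0346  0.0369]
joint_torque [ 4.11440e+00 -3.80380e+01 -1.75258e+01  2.51350e+00  2.49600e+00
  3.22000e-02]
ee_pos [0.5536 0.0364 0.0082]
orientation [ 0.6879  0.662   0.2159 -0.2049]
ft_force [ 0.4046 -7.8027  1.4536]
moment [-1.1102  0.0873  0.0487]
grasp_force 4.0315
opening 0.0856
[[ 0.03   0.999  0.026]
 [ 0.822 -0.04   0.568]
 [ 0.568  0.004 -0.823]]
top 778 [550.6  80.4] [ 89.9 167.5] 87.75 z [0.103  0.1102 0.118 ]
scene 404 [546.9  78.3] [ 89.6 171.9] 87.97 z [0.103  0.1102 0.1175]
```

>>> {"op": "drive_tool", "data": {
  "targets": [
    {"slide": [0.082, 0, 0.057], "turn": 0},
    {"slide": [0.082, 0, 0.057], "turn": 0},
    {"slide": [0.082, 0, 0.057], "turn": 0},
    {"slide": [0.082, 0, 0.057], "turn": 0},
    {"slide": [0.082, 0, 0.057], "turn": 0}
  ]
}}

```text
time_s: 15.05
ee_pos: [0.5544, 0.0564, 0.0082]
orientation: [0.688, 0.662, 0.216, -0.205]
ft_force: [-0.6, -8.8, 1.0]
opening: 0.0855
grasp_force: 4.1
```

>>> {"op": "drive_tool", "data": {
  "targets": [
    {"slide": [0.082, 0, 0.057], "turn": 0},
    {"slide": [0.082, 0, 0.057], "turn": 0},
    {"slide": [0.082, 0, 0.057], "turn": 0},
    {"slide": [0.082, 0, 0.057], "turn": 0},
    {"slide": [0.082, 0, 0.057], "turn": 0}
  ]
}}

```text
time_s: 15.55
ee_pos: [0.5552, 0.0764, 0.0082]
orientation: [0.688, 0.662, 0.216, -0.205]
ft_force: [0.1, -8.5, 1.6]
opening: 0.0856
grasp_force: 4.1
```

>>> {"op": "drive_tool", "data": {
  "targets": [
    {"slide": [0.041, 0, 0.0285], "turn": 0},
    {"slide": [0.041, 0, 0.0285], "turn": 0},
    {"slide": [0.041, 0, 0.0285], "turn": 0},
    {"slide": [0.041, 0, 0.0285], "turn": 0},
    {"slide": [0.041, 0, 0.0285], "turn": 0}
  ]
}}

```text
time_s: 16.05
ee_pos: [0.5555, 0.0863, 0.0082]
orientation: [0.688, 0.662, 0.216, -0.205]
ft_force: [-0.5, -8.9, 1.5]
opening: 0.0853
grasp_force: 4.2
```

Run:
```python
from h import *
s=readout.observe(); print(s['ee_pos'],s['ft_force']); crate('top'); crate('scene')
```

```text
[0.5555135  0.0863314  0.00818826] [-0.47655082 -8.90849834  1.5069083 ]
top 684 [552.6 128.5] [ 88.1 168.4] 88.92 z [0.1031 0.11   0.1178]
scene 436 [548.8 126.9] [ 89.7 173.5] 88.92 z [0.103  0.1103 0.118 ]
```

>>> {"op": "drive_tool", "data": {
  "targets": [
    {"slide": [0.0205, 0, 0.0143], "turn": 0},
    {"slide": [0.0205, 0, 0.0143], "turn": 0},
    {"slide": [0.0205, 0, 0.0143], "turn": 0},
    {"slide": [0.0205, 0, 0.0143], "turn": 0},
    {"slide": [0.0205, 0, 0.0143], "turn": 0}
  ]
}}

```text
time_s: 16.65
ee_pos: [0.5557, 0.0913, 0.0082]
orientation: [0.688, 0.662, 0.216, -0.205]
ft_force: [0.2, -6.7, 1.8]
opening: 0.0851
grasp_force: 4.2
```

>>> {"op": "drive_tool", "data": {
  "targets": [
    {"slide": [0.0205, 0, 0.0143], "turn": 0},
    {"slide": [0.0205, 0, 0.0143], "turn": 0}
  ]
}}

```text
time_s: 16.85
ee_pos: [0.5559, 0.0921, 0.0081]
orientation: [0.688, 0.663, 0.215, -0.204]
ft_force: [-2.4, -15.4, 4.9]
opening: 0.0854
grasp_force: 7.6
```

The force has risen, so the back is meeting the rear wall. One more gentle press will square it.

>>> {"op": "drive_tool", "data": {
  "targets": [
    {"slide": [0.0205, 0, 0.0143], "turn": 0}
  ]
}}

```text
time_s: 16.95
ee_pos: [0.5561, 0.0923, 0.0081]
orientation: [0.688, 0.663, 0.215, -0.203]
ft_force: [-2.9, -17.8, 5.8]
opening: 0.0855
grasp_force: 8.9
```

>>> {"op": "drive_tool", "data": {
  "targets": [
    {"slide": [0.01, 0, 0.007], "turn": 0},
    {"slide": [0, 0, 0], "turn": 0}
  ]
}}

```text
time_s: 17.15
ee_pos: [0.5562, 0.0923, 0.0081]
orientation: [0.688, 0.663, 0.215, -0.203]
ft_force: [-2.8, -15.3, 4.4]
opening: 0.0851
grasp_force: 8.5
```

Run:
```python
from h import *
s=readout.observe(); print(s['ee_pos'],s['ft_force'],s['moment'],R.from_quat(s['orientation']).as_matrix().round(4)); crate('top','t9.png'); crate('scene')
w=cloud(cap('top'));x,y,z=w[...,0],w[...,1],w[...,2]
im=cv2.imread('pics/t9.png')[90:330,150:400]; cv2.imwrite('pics/t9c.png',cv2.resize(im,None,fx=2.4,fy=2.4,interpolation=2))
```

```text
[0.55616092 0.09234344 0.00811393] [ -2.79972644 -15.27999077   4.43641129] [-1.90397094  0.49119497  0.53823185] [[ 0.0282  0.9993  0.0259]
 [ 0.8247 -0.0379  0.5644]
 [ 0.5649  0.0055 -0.8251]]
top 602 [552.5 131.3] [ 81.7 169.1] 89.63 z [0.103  0.1101 0.118 ]
scene 322 [548.6 130.3] [ 85.8 173.3] 89.0 z [0.103  0.1101 0.118 ]
```

View pics/t9c.png

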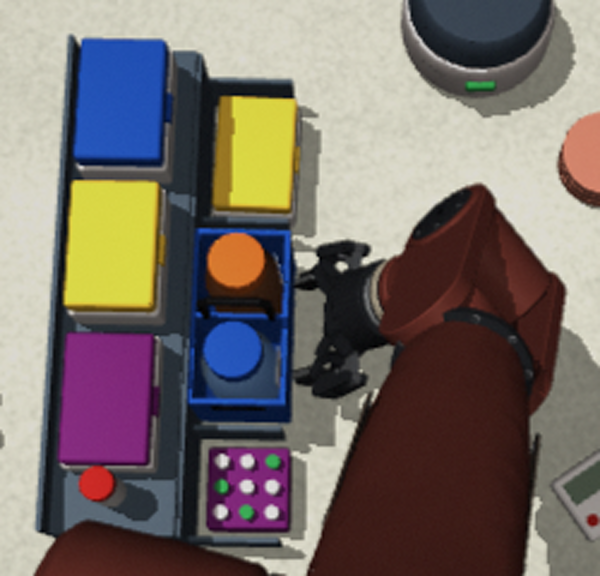

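The crate sits between the bay's panels, with the fingertips still on its front wall. I'll press slightly harder, then measure the uncropped crate.

>>> {"op": "drive_tool", "data": {
  "targets": [
    {"slide": [0.02, 0, 0.014], "turn": 0},
    {"slide": [0.02, 0, 0.014], "turn": 0},
    {"slide": [0, 0, 0], "turn": 0}
  ]
}}

```text
time_s: 17.6
ee_pos: [0.5563, 0.0925, 0.0081]
orientation: [0.688, 0.664, 0.214, -0.202]
ft_force: [-4.9, -23.6, 9.1]
opening: 0.0855
grasp_force: 12.0
```

```bash
sed -i 's/y<.172/y<.186/' h.py
python3 - <<'E'
from h import *
s=readout.observe(); print(s['ee_pos'],s['ft_force'],s['moment'],R.from_quat(s['orientation']).as_matrix()[:,1].round(4)); crate('top'); crate('scene')
c=cap('top'); w=cloud(c); im=c['image'].astype(int); b_=(im[...,2]>im[...,0]+30); x,y,z=w[...,0],w[...,1],w[...,2]
m=b_&(z>.107)&(z<.114)&(x>.46)&(x<.65)&(y>.155)&(y<.2); q=w[m]
e=np.array([(a,q[abs(q[:,0]-a)<.005][:,1].max()) for a in np.arange(.485,.63,.01) if (abs(q[:,0]-a)<.005).any()]); pf=np.polyfit(e[:,0],e[:,1],1); print('back edge',np.rad2deg(np.arctan(pf[0])),np.polyval(pf,.555),len(e))
E
```

```text
[0.55626277 0.09251465 0.00808233] [ -4.91463891 -23.57723733   9.08867436] [-2.4885384   0.894559    0.76592903] [ 0.9993 -0.037   0.006 ]
top 834 [553.2 136.8] [ 91.4 167.8] 88.01 z [0.103  0.1102 0.1179]
scene 459 [547.9 133.7] [ 91.2 175.9] 88.26 z [0.1033 0.1111 0.1179]
back edge -1.8983302285907289 0.1805482591500226 15
```

The crate's back edge is at 0.1805 against the wall's 0.180, with an angle of -1.9° against -2.0°, so it is home and square. I back straight off, then go up.

>>> {"op": "drive_tool", "data": {
  "targets": [
    {"slide": [-0.08, 0, -0.056], "turn": 0},
    {"slide": [-0.16, 0, -0.114], "turn": 0},
    {"slide": [-0.4, 0, -0.28], "turn": 0},
    {"slide": [-0.6, 0, -0.42], "turn": 0},
    {"slide": [-0.6, 0, -0.42], "turn": 0}
  ]
}}

```text
time_s: 18.25
ee_pos: [0.5505, 0.0094, 0.0083]
orientation: [0.687, 0.661, 0.216, -0.208]
ft_force: [-0.5, 0.6, -0.3]
opening: 0.0854
grasp_force: 0.0
```

>>> {"op": "drive_tool", "data": {
  "targets": [
    {"slide": [-0.4, 0, -0.4], "turn": 0},
    {"slide": [-0.2, 0, -0.8], "turn": 0},
    {"slide": [0, 0, -0.8], "turn": 0},
    {"slide": [0, 0, -0.5], "turn": 0},
    {"slide": [0, 0, 0], "turn": 0}
  ]
}}

```text
time_s: 18.75
ee_pos: [0.5503, -0.0696, 0.0792]
orientation: [0.688, 0.661, 0.218, -0.205]
ft_force: [0.6, -0.5, 0.4]
opening: 0.0853
grasp_force: 0.0
```

Run:
```python
from h import *
s=readout.observe(); print(s['time_s'],s['ee_pos'],s['ft_force'],s['qd']); crate('top'); crate('scene','end.png')
```

```text
18.75 [ 0.55032683 -0.06962267  0.07924213] [ 0.55043636 -0.50560898  0.43297781] [ 0.02651715  0.0318212   0.0459954   0.00684844 -0.03077671 -0.00376236]
top 836 [552.9 136.8] [ 91.4 168.4] 87.99 z [0.103  0.1101 0.1179]
scene 466 [550.4 133.7] [ 91.  173.6] 88.06 z [0.1031 0.1108 0.118 ]
```

View pics/end.png

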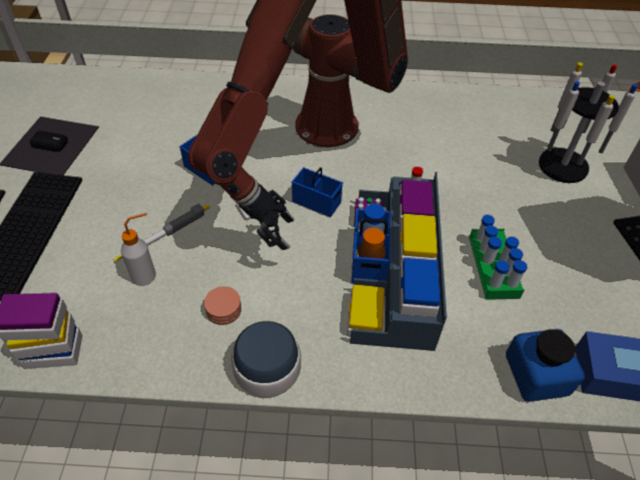

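The crate is home in the middle bay at pixel (372,242) with both bottles standing. The hand is clear at (270,225) and nothing else has moved.

```bash
python3 -c "
from cell import order
print(order.close_job())"
```

```text
the job is handed in; nothing more can be done
None
```

The crate is home and square against the middle bay's rear wall (back edge within about 1 mm, angle within about 0.1° by camera), both bottles are standing, the arm is clear, and the job was handed in at about 19 s.

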